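# Make up the embedding and sectioning trays

## Task

Make up the two work trays from the stock on the bench: the three-compartment embedding tray takes the specimen pot in its narrowest end compartment, the steel base mould in the middle one and the tissue cassette in the other end one, and the two-compartment sectioning tray takes the slide carton in its wider compartment and the blade dispenser in its narrower one. The cassette has run down under the clip at the foot of the dispenser's chute: slide it back up along the chute until it is clear of the clip, and only then lift it out. Set everything down right way up and flat on the floor of its compartment, and leave the glass staining jar where it stands.

Things in the scene. Friction and masses are not known exactly. Their poses are not given: they have to be found in the camera images.
- embedding_tray: Fixed grey tray, 86 (x) by 230 (y) mm, floor 2 mm thick, walls and dividers 3 mm thick, tops 8 mm above the bench. Origin: centre of underside, z up. Three compartments in a row along y, 80 mm long in x, centred at x = 0: pot's 58 mm wide (narrowest, -y end), centre y = -83 mm; mould's 76 mm wide, centre y = -13 mm; cassette's 84 mm wide, centre y = +70 mm.
- sectioning_tray: Fixed grey tray, 136 (x) by 163 (y) mm, floor 2 mm thick, walls and divider 3 mm thick, tops 8 mm above the bench. Origin: centre of underside, z up. Two compartments side by side along y, 130 mm long in x, centred at x = 0: carton's 88 mm wide, centre y = -34.5 mm; blade dispenser's 66 mm wide, centre y = +45.5 mm.
- chute: Chute of the fixed cassette dispenser, foot towards the robot. Origin: mid-floor at the stop at its foot, 50 mm above bench; x up the slope (10 deg), z square to the floor. Floor 18 mm wide, 6 thick, no side walls below x = 125 mm (fingers pass beside it). Clip 12 mm wide over the middle up to x = 14 mm, 8.5 mm above floor. Magazine 36 mm wide, 118 mm tall from x = 150 mm. Parts rest by friction.
- cassette: White tissue cassette, 40 (x) by 28 (y) by 6 mm, 12 g, slotted top, sloping label face at its -x end. Origin: centre of underside, z up. Starts on the chute floor against the stop, axes along the chute's, its -x end 14 mm under the clip; clear when its origin is beyond x = 35 mm in the chute's frame, still lying on the floor.
- base_mould: Open stainless steel base mould, a small rectangular pan 58 mm (its x) by 38 mm (its y) by 14 mm high with 2 mm walls, about 45 g. Origin at the centre of its underside, z up. Stands on the bench, open side up.
- specimen_pot: Upright clear plastic specimen pot with paper band and ribbed white screw cap, 40 mm diameter at the cap (38 mm below), 50 mm high, cap from 36 mm up, about 45 g. Origin at the centre of its underside, z up.
- slide_carton: Open white paper carton packed with glass microscope slides, 80 mm (its x) by 56 mm (its y) by 30 mm high, about 180 g, rigid. Origin at the centre of its underside, z up.
- blade_dispenser: Flat black plastic case of microtome blades with a steel strip in its top, 110 mm long (its x) by 30 mm wide (its y) by 15 mm thick, about 50 g. Origin at the centre of its underside, z up. Lies flat.
- staining_jar: Bystander: rectangular lidded glass staining jar, 56 mm (its x) by 50 mm (its y) by 62 mm high, standing among the stock; not to be moved. Origin at the centre of its underside, z up.

How it is judged (in metres and radians):
On the way:
1. the cassette has been slid up the chute, still lying on its floor, until it is clear of the clip (x of cassette in the frame of chute above 0.034 m and y of cassette in the frame of chute between -0.012 and 0.012 m and z of cassette in the frame of chute between -0.003 and 0.006 m).
At the end, for the whole second after the job is handed in: Every item lies wholly within its own compartment, right way up, underside within 2.5 mm of the compartment floor and level within 0.06 rad, released and at rest (8 to 38 mm of play about the compartment centre, as the compartments allow); the staining jar is within 30 mm of where it was (x of specimen_pot in the frame of embedding_tray between -0.022 and 0.022 m and y of specimen_pot in the frame of embedding_tray between -0.094 and -0.072 m and z of specimen_pot in the frame of embedding_tray between -0.002 and 0.0045 m and angle between each of specimen_pot, base_mould, cassette, slide_carton, blade_dispenser's own z axis and vertical below 0.06 rad and linear speed of each of specimen_pot, base_mould, cassette, slide_carton, blade_dispenser below 0.02 m/s and x of base_mould in the frame of embedding_tray between -0.023 and 0.023 m and y of base_mould in the frame of embedding_tray between -0.034 and 0.008 m and z of base_mould in the frame of embedding_tray between -0.002 and 0.0045 m and x of cassette in the frame of embedding_tray between -0.027 and 0.027 m and y of cassette in the frame of embedding_tray between 0.04 and 0.1 m and z of cassette in the frame of embedding_tray between -0.002 and 0.0045 m and x of slide_carton in the frame of sectioning_tray between -0.038 and 0.038 m and y of slide_carton in the frame of sectioning_tray between -0.0525 and -0.0165 m and z of slide_carton in the frame of sectioning_tray between -0.002 and 0.0045 m and x of blade_dispenser in the frame of sectioning_tray between -0.013 and 0.013 m and y of blade_dispenser in the frame of sectioning_tray between 0.0245 and 0.0665 m and z of blade_dispenser in the frame of sectioning_tray between -0.002 and 0.0045 m and distance of staining_jar from where it was at the start of the episode below 0.03 m and angle between staining_jar's own z axis and vertical below 0.1 rad); the robot touches nothing.
It fails at once if the glass staining jar is pushed away or knocked over (distance of staining_jar from where it was at the start of the episode above 0.03 m or angle between staining_jar's own z axis and vertical above 0.35 rad).
It also fails if it takes over 112 s, if anything falls off the work surface, if the arm or the gripper's body presses on something with over 40 N, if the wrist force passes 120 N, or if a joint passes its speed limit or range.

## Robot

A 6-joint arm with a two-finger parallel gripper is mounted at the origin on the work surface. World frame = base frame: x ahead of the robot, y to its left, z up, the work surface at z = 0. Lengths are in mm, angles in rad, forces in N, time in s.
With the tool pointing down it reaches from about 400 to 925 mm from the base axis. Payload 12.5 kg.
Tool frame: the origin (TCP) lies midway between the tips of the shut fingers; the grasp point (between the pads) lies 19 mm behind it; z points along the fingers, y is the line along which they close (so a half turn about z gives the same grasp; the last joint's range is limited). The gripper opens to 95 mm and grips with 3 to 60 N. Pads are 20 mm wide; open, the fingers measure 119 mm over their backs; the gripper's body (75 mm by 180 mm) begins 59 mm behind the grasp point.
Start: joints at [-0.106, 0.491, 1.559, -0, 1.092, -0.106], TCP at [625.017, 0.021, 214.661] pointing down, gripper open.
Joint ranges: [-3.1, 3.1], [-0.84, 2.19], [0.05, 2.79], [-1.13, 4.28], [0.06, 2.93], [-2.69, 2.69]. Speed limits (rad/s): [2.22, 2.22, 2.79, 3.14, 3.14, 3.14].

## Interface

Orientations are given as [roll, pitch, yaw] about the fixed x, y, z axes, in that order (R = Rz(yaw) Ry(pitch) Rx(roll)).
In Python, from cell import state, read_camera, job_done gives the robot as it stands.
- The arm moves only by the tool carry_out, never from a script. Its argument "moves" is a list of rows, each an object with "slide": the shift along the tool's x, y, z as a fraction of full scale, a list of three; "spin": the turn about the tool's z as a fraction of full scale. A call has 1 to 12 rows; each row shifts and turns the commanded pose from where the row before left it, along the tool's axes as they then stand; what a row does not reach is not made up. Full scale, the value 1, is 0.4 m for a shift and 30 degrees for a turn. A row lasts 1/12 s, in which the tool goes at most 41.7 mm and 7.16 degrees, less where a joint would pass 70% of its speed; a pose out of reach is approached as far as the arm can. A call with a number of a shift or a turn outside -1 to 1 is refused whole. A call with a gripper value outside its range is refused whole. "hand" is the closure, from 0 (fully open) to 1 (shut), set as the call begins (left out, the last holds). The fingers move at their own pace and stop on an object; the grip force is fixed at half the most. Time passes only in rows, so rows that do not move let the fingers close. It gives the time, the measured TCP pose, the force, the opening and the grip force at its end, in the units of the state.
- state(): the state, without advancing time (a new reading comes with each control period).
- read_camera(name): name is "scene" or "side" or "wrist"; returns a dict with "color" (480x640x3 uint8, red, green, blue), "K" (3x3 intrinsics, pixels), "R" (3x3) and "t" (3): a world point X has camera coordinates R X + t. Camera axes: x right, y down, z forward; pixel columns grow to the right and rows downward; lengths in mm; the calibration is good to about 2 mm. A picture is of the moment at which its call begins. There is no depth.
- job_done(): hands the job in; it is judged then, once.
The state is a dict: "t": time; "joints": joint angles; "qvel": joint speeds; "tau": joint torques, N m; "eef_pos": TCP position; "tcp_rot": TCP orientation; "ft_force": force on the tool from outside, world axes, zero at the start; "moment": the same for the moment, N m; "opening": opening from 0.0 (shut) to 1.0 (fully open); "grip_force": force on a finger pad.
Only numpy, scipy, OpenCV 4.12 (cv2) and the standard library are available. Lean on these libraries where they do the work, as an engineer would, in place of code of your own. Each camera call takes 0.05 s, during which the arm holds its last target. There are 200 camera calls.

## Working session

There is one attempt and no reset: what is moved stays moved. The work goes in short steps, Python scripts to look and compute and a tool call to move; the robot and the scene stay as the last step left them, time stands still between calls to the robot, and variables do not carry over. Pictures are saved under pics/ and viewed, at most 14 in all, crops included, and the job is handed in when it is done.

Besides the shell and the picture viewer there is one more tool, called after "Call:" in YAML: its name, and indented under it one key for each argument. carry_out: Moves the arm, as the interface text tells. Shift numbers are shares of 0.4 m and turn numbers shares of 30 degrees, none past 1 either way. Its arguments: {"type":"object","properties":{"moves":{"type":"array"},"hand":{"type":"number"}},"required":["moves"]}

```bash
mkdir -p pics; ls; python3 - <<'E'
from cell import state, read_camera
import cv2,pickle
print(state())
d={}
for n in ["scene","side","wrist"]:
    c=read_camera(n); d[n]=c; cv2.imwrite(f"pics/{n}0.png",c["color"][:,:,::-1])
    print(n,c["K"],c["R"],c["t"])
pickle.dump(d,open("d0.pkl","wb"))
E
```

```text
pics
{'t': 0.0, 'joints': array([-1.05618037e-01,  4.91588869e-01,  1.55943779e+00,  4.50337464e-05,
        1.09169646e+00, -1.05610440e-01]), 'qvel': array([ 0.00024829, -0.00014877, -0.00030768, -0.00032611, -0.00054707,
       -0.00081114]), 'tau': array([-9.52334158e-04, -6.12640929e+01, -2.58175153e+01,  6.92750537e-02,
        4.83079045e-02, -1.38641695e-05]), 'eef_pos': array([6.24764360e+02, 4.73563112e-02, 2.14047555e+02]), 'tcp_rot': array([-3.14047270e+00, -1.58884669e-04,  1.57076786e+00]), 'ft_force': array([-0.05217253,  0.00714362, -1.0813773 ]), 'moment': array([-0.01439905, -0.03718608, -0.04294529]), 'grip_force': 0.0, 'opening': 1.0026809862051338}
scene [[540.28597602   0.         316.39727171]
 [  0.         540.28597602 235.46551262]
 [  0.           0.           1.        ]] [[ 0.16459438  0.98628021  0.01265081]
 [ 0.70427338 -0.10853289 -0.70158365]
 [-0.69058504  0.12438636 -0.7124748 ]] [ -93.21906324 -345.44040635 1636.91490343]
side [[448.9374188    0.         319.73699888]
 [  0.         448.9374188  239.84133748]
 [  0.           0.           1.        ]] [[ 0.95697606 -0.29003848  0.00863136]
 [-0.21107912 -0.716246   -0.66515958]
 [ 0.19910405  0.6347199  -0.74665134]] [-532.58070602  125.70046638  994.48117276]
wrist [[399.45595993   0.         314.17143233]
 [  0.         399.45595993 239.28008668]
 [  0.           0.           1.        ]] [[ 9.99997279e-01  6.71621572e-04 -2.23420428e-03]
 [ 1.17728190e-03 -9.72061349e-01  2.34723984e-01]
 [-2.01413793e-03 -2.34725975e-01 -9.72059494e-01]] [-623.70032025  -27.28708042  389.80648797]
```

View pics/scene0.png

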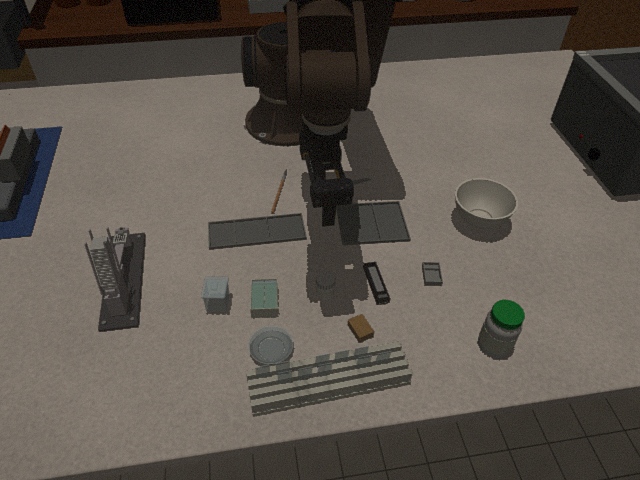

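View pics/side0.png

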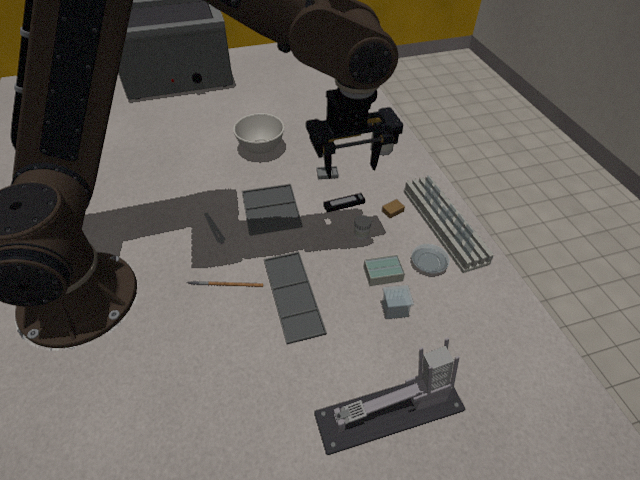

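View pics/wrist0.png

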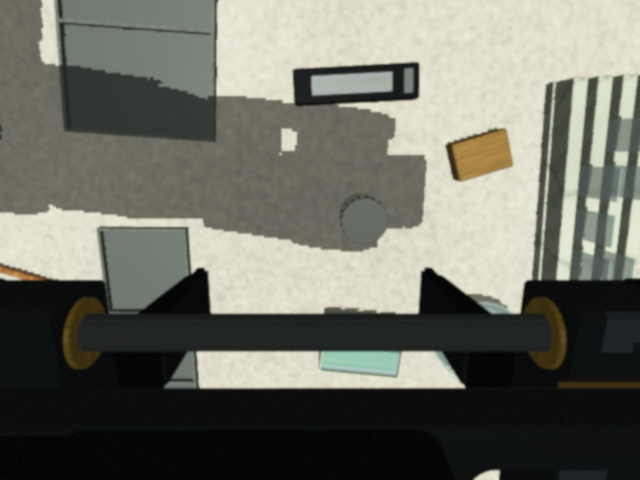

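The scene shows the chute at (120,270), jar at (216,294), carton at (264,298), pot in shadow at (326,280), dispenser at (376,282) and mould at (432,273). The embedding tray is at (257,231) and the sectioning tray at (373,222). The wrist view covers only the middle, so I'll move it for more views.

Call:
carry_out:
  moves:
    - {"slide":[0.1,0,0],"spin":0}
    - {"slide":[0.1,0,0],"spin":0}
    - {"slide":[0.1,0,0],"spin":0}
    - {"slide":[0,0,0],"spin":0}
    - {"slide":[0,0,0],"spin":0}

```text
t: 0.57
eef_pos: [624.6, 121.9, 214.3]
tcp_rot: [-3.141, 0.0, 1.574]
ft_force: [0.2, -1.2, -0.4]
opening: 1.0
grip_force: 0.0
```

```bash
cat > h.py <<'E'
import numpy as np,cv2,pickle
from cell import state, read_camera, job_done
def snap(n,f):
    c=read_camera(n); pickle.dump(c,open(f+".pkl","wb")); cv2.imwrite(f"pics/{f}.png",c["color"][:,:,::-1]); return c
def load(f): return pickle.load(open(f+".pkl","rb"))
def ray(c,p):
    d=c["R"].T@np.linalg.solve(c["K"],[p[0],p[1],1.]); return -c["R"].T@c["t"],d/np.linalg.norm(d)
def onz(c,p,z):
    o,d=ray(c,p); return o+d*(z-o[2])/d[2]
def tri(*cp):
    A=np.zeros((3,3));b=np.zeros(3);L=[ray(c,p) for c,p in cp]
    for o,d in L:
        M=np.eye(3)-np.outer(d,d);A+=M;b+=M@o
    X=np.linalg.solve(A,b); e=[np.linalg.norm(np.cross(X-o,d)) for o,d in L]
    return X,max(e)
def proj(c,X):
    q=c["K"]@(c["R"]@np.asarray(X,float)+c["t"]); return q[:2]/q[2]
E
python3 -c "
from h import *
d=pickle.load(open('d0.pkl','rb'))
pickle.dump(d['scene'],open('scene0.pkl','wb'));pickle.dump(d['side'],open('side0.pkl','wb'));pickle.dump(d['wrist'],open('wrist0.pkl','wb'))
c=snap('wrist','w1'); print(state()['eef_pos'],-c['R'].T@c['t'])"
```

```text
[624.80102177 120.5059934  214.36650419] [624.08621905 187.2804592  384.10304409]
```

Call:
carry_out:
  moves:
    - {"slide":[-0.1,0,0],"spin":0}
    - {"slide":[-0.1,0,0],"spin":0}
    - {"slide":[-0.1,0,0],"spin":0}
    - {"slide":[-0.1,0,0],"spin":0}
    - {"slide":[-0.1,0,0],"spin":0}
    - {"slide":[-0.1,0,0],"spin":0}
    - {"slide":[0,0,0],"spin":0}
    - {"slide":[0,0,0],"spin":0}

```text
t: 1.28
eef_pos: [624.3, -123.5, 214.4]
tcp_rot: [-3.141, -0.0, 1.566]
ft_force: [-0.1, -0.1, -0.5]
opening: 1.0
grip_force: 0.0
```

```bash
python3 -c "
from h import *
c=snap('wrist','w2'); print(state()['eef_pos'],-c['R'].T@c['t'])"
```

```text
[ 624.43240758 -121.75962885  214.44437054] [624.28334814 -58.1259551  384.15762557]
```

Call:
carry_out:
  moves:
    - {"slide":[-0.1,0,0],"spin":0}
    - {"slide":[-0.1,0,0],"spin":0}
    - {"slide":[-0.1,0,0],"spin":0}
    - {"slide":[-0.1,0,0],"spin":0}
    - {"slide":[-0.1,0,0],"spin":0}
    - {"slide":[0,0,0],"spin":0}
    - {"slide":[0,0,0],"spin":0}

```text
t: 1.92
eef_pos: [624.6, -321.0, 214.0]
tcp_rot: [-3.141, -0.001, 1.569]
ft_force: [-0.1, 0.4, -0.4]
opening: 0.999
grip_force: 0.0
```

```bash
python3 -c "
from h import *
c=snap('wrist','w3'); print(state()['eef_pos'],-c['R'].T@c['t'])
a=[load(f)['color'][:290] for f in ('w1','w2','w3')]
m=np.vstack(a); cv2.imwrite('pics/wm.png',cv2.resize(m,None,fx=.68,fy=.68)[:,:,::-1])"
```

```text
[ 624.90052199 -319.5301009   214.27488249] [ 624.43509346 -255.68112802  383.86332122]
```

View pics/wm.png

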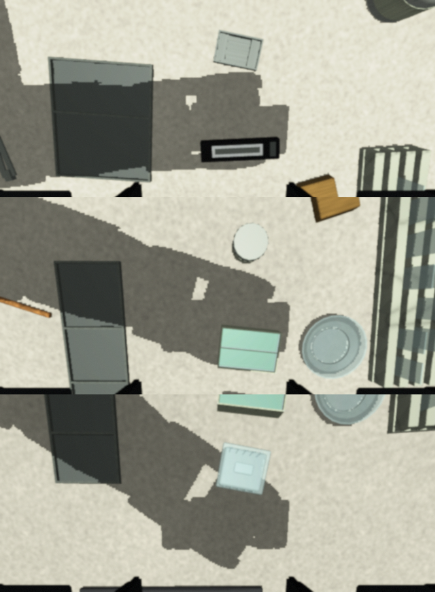

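The stacked wrist views show the mould (238,50), sectioning tray (100,118) and dispenser (240,149) in w1. w2 shows the pot (250,241), carton (249,349) and embedding tray (95,327). w3 shows the jar (243,468). Next I'll get the contours and a chute view.

Call:
carry_out:
  moves:
    - {"slide":[-0.1,-0.02,0],"spin":0}
    - {"slide":[-0.1,-0.02,0],"spin":0}
    - {"slide":[-0.1,-0.02,0],"spin":0}
    - {"slide":[0,-0.02,0],"spin":0}
    - {"slide":[0,0,0],"spin":0}

```text
t: 2.38
eef_pos: [592.1, -440.0, 214.3]
tcp_rot: [-3.141, -0.001, 1.57]
ft_force: [0.1, 1.3, -0.8]
opening: 1.001
grip_force: 0.0
```

```bash
python3 - <<'E'
from h import *
c=snap('wrist','w4'); print(state()['eef_pos'],-c['R'].T@c['t'])
for f in ['w1','wrist0','w2','w3']:
    c=load(f); im=c['color'].astype(int)
    for nm,m in (('cool',(im[:,:,0]-im[:,:,2]<2)&(im.max(2)>35)),('dark',im.max(2)<45)):
        m=m.astype(np.uint8); m[275:]=0
        m=cv2.morphologyEx(m,cv2.MORPH_OPEN,np.ones((3,3)));m=cv2.morphologyEx(m,cv2.MORPH_CLOSE,np.ones((5,5)))
        for k in cv2.findContours(m,0,1)[0]:
            a=cv2.contourArea(k)
            if a<400: continue
            k=cv2.convexHull(k); r=cv2.minAreaRect(k); B=cv2.boxPoints(r)
            W=[onz(c,p,0)[:2].round(0).astype(int).tolist() for p in B]
            print(f,nm,int(a),np.round(r[0]),np.round(r[1]),round(r[2],1),'z0:',W)
E
```

```text
[ 593.10396089 -438.70228853  214.66618847] [ 591.89139814 -374.70460626  384.16831297]
w1 cool 1433 [349. 221.] [20. 78.] 87.4 z0: [[619, 121], [694, 125], [696, 105], [620, 101]]
w1 cool 23326 [148. 176.] [148. 174.] 0.8 z0: [[381, 71], [406, 235], [540, 234], [530, 69]]
w1 cool 592 [341.  67.] [32. 59.] 55.4 z0: [[618, 250], [660, 278], [677, 256], [634, 228]]
w1 dark 3443 [353. 220.] [ 31. 115.] 87.4 z0: [[605, 127], [716, 133], [719, 102], [606, 96]]
wrist0 cool 3404 [144. 252.] [43. 85.] 90.0 z0: [[414, -19], [498, -19], [494, -64], [408, -64]]
wrist0 cool 1696 [598. 242.] [65. 55.] 90.0 z0: [[873, 3], [926, 3], [938, -63], [883, -63]]
wrist0 cool 1546 [608. 182.] [36. 61.] 90.0 z0: [[873, 46], [930, 46], [937, 12], [878, 12]]
wrist0 cool 915 [622. 134.] [34. 33.] 90.0 z0: [[892, 89], [922, 89], [928, 58], [897, 58]]
wrist0 cool 1898 [351.  83.] [24. 85.] 87.0 z0: [[618, 126], [694, 130], [696, 109], [619, 106]]
wrist0 cool 19632 [136.  70.] [139. 154.] 90.0 z0: [[403, 185], [536, 185], [529, 69], [385, 69]]
wrist0 dark 4091 [356.  84.] [ 35. 123.] 86.6 z0: [[605, 129], [715, 1
[... 564 characters left out ...]
 -21], [927, -51], [883, -53]]
w2 cool 14660 [136. 183.] [180.  93.] 85.5 z0: [[413, -17], [498, -11], [497, -182], [403, -189]]
w2 cool 864 [616.  68.] [41. 39.] 90.0 z0: [[874, 23], [909, 23], [915, -11], [880, -11]]
w2 cool 1204 [620.  20.] [40. 37.] 90.0 z0: [[873, 61], [905, 60], [910, 29], [878, 29]]
w3 cool 4511 [357. 109.] [71. 66.] 10.8 z0: [[625, -249], [636, -192], [699, -203], [690, -261]]
w3 cool 3272 [514.  22.] [ 43. 102.] 90.0 z0: [[752, -136], [840, -136], [845, -170], [755, -170]]
w3 cool 1592 [370.  11.] [22. 96.] 90.0 z0: [[631, -136], [714, -136], [715, -153], [631, -153]]
w3 cool 11744 [121.  65.] [136. 100.] 85.9 z0: [[410, -135], [497, -130], [496, -243], [402, -249]]
```

View pics/w4.png

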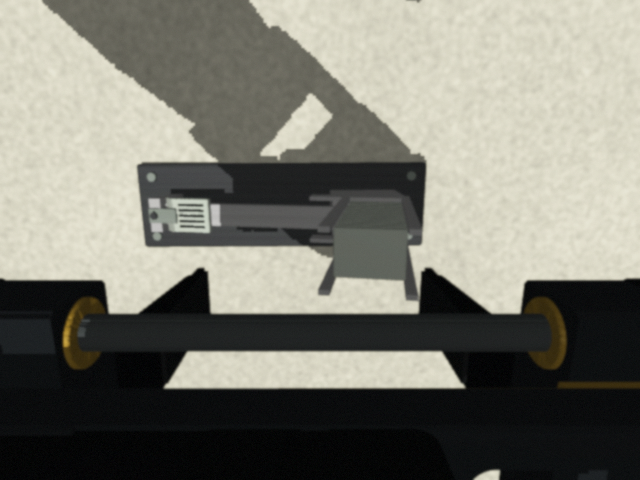

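The w4 view shows the chute running right (+x), with the slotted cassette at (187,215) under the clip at (160,215). The magazine is at (370,240).

```bash
cat > m.py <<'E'
from h import *
def quads(f,lo=-99,hi=2,vmin=35,vmax=256,amin=400,roi=None,close=5):
    c=load(f); im=cv2.GaussianBlur(c['color'],(3,3),0).astype(int); d=im[:,:,0]-im[:,:,2]; v=im.max(2)
    m=((d>=lo)&(d<hi)&(v>=vmin)&(v<vmax)).astype(np.uint8); m[278:]=0
    if roi:
        q=np.zeros_like(m); q[roi[1]:roi[3],roi[0]:roi[2]]=1; m*=q
    m=cv2.morphologyEx(m,cv2.MORPH_OPEN,np.ones((3,3)));m=cv2.morphologyEx(m,cv2.MORPH_CLOSE,np.ones((close,close)))
    out=[]
    for k in cv2.findContours(m,0,1)[0]:
        if cv2.contourArea(k)<amin: continue
        h=cv2.convexHull(k); 
        e=.01
        while True:
            p=cv2.approxPolyDP(h,e*cv2.arcLength(h,True),True)
            if len(p)<=4: break
            e*=1.2
        out.append((cv2.contourArea(h),p[:,0,:].astype(float)))
    return c,sorted(out,key=lambda t:-t[0])
E
python3 - <<'E'
from m import *
for f,roi,z in (('w1',(60,60,240,275),8),('wrist0',(40,0,230,150),8),('w2',(60,90,200,278),8),('w3',(60,0,200,150),8),('wrist0',(80,200,200,278),8)):
    c,q=quads(f,roi=roi)
    print(f,q[0][1].tolist(),[onz(c,p,z)[:2].round(1).tolist() for p in q[0][1]])
print('mould')
for hi in (8,12,16):
    c,q=quads('w1',hi=hi,vmin=60,roi=(300,30,400,115)); print(hi,[(a,p.tolist(),[onz(c,x,14)[:2].round(1).tolist() for x in p]) for a,p in q[:1]])
for f in ('w1','wrist0'):
    c,q=quads(f,vmin=0,vmax=45,hi=99,roi=(280,40,440,250)); print('disp',f,[(a,p.tolist(),[onz(c,x,15)[:2].round(1).tolist() for x in p]) for a,p in q[:1]])
c=load('w1');print(c['color'][74,330:400:6].tolist())
c=load('w2');print('pot',c['color'][65,330:405:6].tolist()); 
E
```

```text
w1 [[76.0, 87.0], [220.0, 98.0], [217.0, 264.0], [84.0, 256.0]] [[411.8, 234.6], [539.2, 225.8], [528.3, 71.0], [398.4, 78.6]]
wrist0 [[211.0, 0.0], [212.0, 139.0], [66.0, 129.0], [58.0, 0.0]] [[536.3, 182.8], [530.4, 68.7], [398.1, 77.5], [406.6, 182.8]]
w2 [[171.0, 96.0], [186.0, 277.0], [106.0, 277.0], [81.0, 97.0]] [[496.1, -17.0], [496.0, -187.0], [416.5, -186.7], [415.7, -17.5]]
w3 [[167.0, 0.0], [176.0, 128.0], [85.0, 127.0], [68.0, 0.0]] [[499.4, -137.9], [498.4, -242.3], [415.8, -241.3], [415.5, -137.8]]
wrist0 [[101.0, 231.0], [181.0, 232.0], [186.0, 277.0], [107.0, 277.0]] [[418.1, -17.4], [495.3, -18.3], [496.7, -64.0], [418.3, -64.1]]
mould
8 [(3047.5, [[323.0, 45.0], [385.0, 58.0], [376.0, 102.0], [315.0, 90.0]], [[630.7, 268.3], [684.0, 258.2], [677.7, 222.3], [624.0, 232.1]])]
12 [(3206.5, [[322.0, 44.0], [386.0, 58.0], [376.0, 103.0], [314.0, 90.0]], [[629.8, 269.1], [684.9, 258.2], [677.8, 221.5], [623.1, 232.1]])]
16 [(4769.0, [[322.0, 43.0], [387.0, 57.0], [381.0, 114.0], [303.0, 114.0]], [[629.8, 269.9], [685.7, 259.0], [682.6, 212.3], [613.5, 212.0]])]
disp w1 [(3535.5, [[410.0, 206.0], [408.0, 231.0], [297.0, 237.0], [296.0, 207.0]], [[712.9, 130.3], [712.5, 106.5], [607.5, 100.2], [606.7, 129.0]])]
disp wrist0 [(3948.5, [[416.0, 91.0], [297.0, 104.0], [295.0, 71.0], [403.0, 65.0]], [[712.4, 109.4], [608.6, 98.5], [607.1, 125.6], [700.0, 130.4]])]
[[173, 183, 172], [170, 180, 169], [172, 181, 170], [170, 180, 169], [168, 178, 167], [167, 177, 167], [145, 155, 145], [166, 177, 167], [167, 176, 166], [205, 207, 191], [229, 227, 211], [226, 223, 206]]
pot [[215, 211, 193], [215, 213, 194], [135, 135, 123], [221, 227, 215], [223, 228, 217], [222, 227, 215], [221, 227, 214], [220, 227, 215], [220, 225, 212], [219, 224, 212], [217, 224, 211], [215, 213, 195], [214, 212, 194]]
```

Call:
carry_out:
  moves:
    - {"slide":[-0.1,-0.08,0],"spin":0}
    - {"slide":[-0.1,-0.08,0],"spin":0}
    - {"slide":[0,0,0],"spin":0}
    - {"slide":[0,0,0],"spin":0}

```text
t: 2.77
eef_pos: [541.1, -504.4, 215.0]
tcp_rot: [3.141, -0.0, 1.57]
ft_force: [-0.1, -0.6, -0.9]
opening: 1.002
grip_force: 0.0
```

```bash
python3 - <<'E'
from h import *
c=snap('wrist','w5'); print(state()['eef_pos'])
p=proj(c,onz(load('w4'),(187,215),55)).astype(int); print(p)
a=load('w4')['color'][150:270,135:285]; b=c['color'][p[1]-60:p[1]+60,p[0]-52:p[0]+98]
cv2.imwrite('pics/ch.png',cv2.resize(np.vstack([a,b]),None,fx=3,fy=3,interpolation=2)[:,:,::-1][:, :])
w1,w0,w2=load('w1'),load('wrist0'),load('w2')
print('disp',tri((w1,(353,220)),(w0,(356,84))))
print('embtop',tri((w0,(181,232)),(w2,(171,96))),tri((w0,(101,231)),(w2,(81,97))))
print('sec',tri((w0,(212,139)),(w1,(217,264))),tri((w0,(66,129)),(w1,(84,256))))
E
```

```text
[ 541.90457722 -503.46817182  215.0208459 ]
[244 135]
disp (array([660.62916354, 115.81486805,   9.48725222]), np.float64(0.11652638606182186))
embtop (array([497.05037172, -17.41266392,  11.93915614]), np.float64(0.4036461842607752)) (array([416.95197731, -17.52609678,   8.10195016]), np.float64(1.0789243801188666))
sec (array([527.51843625,  68.80155469,   0.83621273]), np.float64(1.0143776305513565)) (array([396.20085372,  77.56042919,   4.58123306]), np.float64(0.12400376474574921))
```

View pics/ch.png

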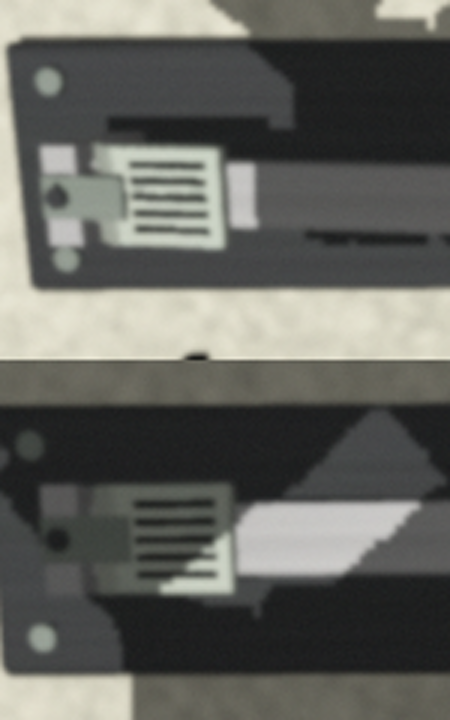

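The crop shows the slotted cassette in the w4 image at about (167–210, 198–233), with the clip finger over its left end. The stop is at (155,215).

```bash
python3 - <<'E'
from h import *
a,b=load('w4'),load('w5')
A=lambda x,y:(135+x/3,150+y/3); B=lambda x,y:(192+x/3,75+(y-360)/3)
T=lambda n,p,q:print(n,*[np.round(v,1) for v in tri((a,A(*p)),(b,B(*q)))])
T('far+y',(222,148),(233,485)); T('far-y',(224,247),(236,594))
T('slot1',(130,163),(134,504)); T('slot1end',(204,163),(214,504)); T('slot5end',(209,231),(215,574)); T('slot5',(135,231),(138,574))
T('cliphole',(57,196),(57,540)); T('cliptip+y',(123,180),(128,518)); 
T('stop+y',(40,146),(40,486)); T('stop-y',(50,246),(45,594))
# pot, w2 & wrist0
w1,w0,w2=load('w1'),load('wrist0'),load('w2')
im=w2['color'][30:105,330:410]; g=cv2.cvtColor(im,cv2.COLOR_RGB2GRAY)
m=((im[:,:,0].astype(int)-im[:,:,2])<11).astype(np.uint8)
k=max(cv2.findContours(m,0,1)[0],key=cv2.contourArea); (x,y),r=cv2.minEnclosingCircle(k); p2=(x+330,y+30); print('pot w2',p2,r,cv2.contourArea(k))
im=w0['color'][180:260,325:410]; d=im[:,:,0].astype(int)-im[:,:,2]
m=(d<5).astype(np.uint8); k=max(cv2.findContours(m,0,1)[0],key=cv2.contourArea); (x,y),r=cv2.minEnclosingCircle(k); p0=(x+325,y+180); print('pot w0',p0,r,cv2.contourArea(k)); print(tri((w0,p0),(w2,p2)))
# carton green mask
for f in('w2','w3','wrist0'):
    c=load(f); im=c['color'].astype(int); m=((im[:,:,1]-im[:,:,0]>14)&(im[:,:,1]>90)).astype(np.uint8)
    for k in cv2.findContours(m,0,1)[0]:
        if cv2.contourArea(k)>600: r=cv2.minAreaRect(k); print(f,r,[onz(c,p,30)[:2].round(0).tolist() for p in cv2.boxPoints(r)])
E
```

```text
far+y [ 505.7 -419.2   60.6] 0.0
far-y [ 505.7 -446.5   63.3] 0.5
slot1 [ 479.2 -423.8   57.2] 0.0
slot1end [ 500.2 -423.7   58.8] 0.3
slot5end [ 500.7 -441.9   61.5] 0.2
slot5 [ 480.5 -441.8   61.8] 0.2
cliphole [ 458.5 -433.    57.7] 0.1
cliptip+y [ 478.5 -427.6   62.3] 0.1
stop+y [ 454.6 -419.2   56.4] 0.0
stop-y [ 454.5 -447.2   56.7] 0.3
pot w2 (367.1540870666504, 67.3553466796875) 29.8101749420166 2250.0
pot w0 (363.6240882873535, 218.91605758666992) 23.701759338378906 1536.0
(array([6.66840440e+02, 6.29588079e-01, 3.94896982e+01]), np.float64(0.26879818237125297))
w2 ((366.0793762207031, 224.2323455810547), (86.02368927001953, 58.06941604614258), 5.906141757965088) [[629.0, -153.0], [634.0, -100.0], [710.0, -108.0], [708.0, -161.0]]
w2 ((488.2333984375, 217.9720458984375), (81.96647644042969, 94.15506744384766), 25.64100456237793) [[730.0, -147.0], [760.0, -71.0], [829.0, -103.0], [801.0, -182.0]]
w3 ((356.7086181640625, 108.93094635009766), (68.72827911376953, 64.65868377685547), 11.040940284729004) [[626.0, -248.0], [636.0, -198.0], [693.0, -208.0], [684.0, -259.0]]
w3 ((510.0, 21.0), (42.0, 92.0), 90.0) [[743.0, -145.0], [816.0, -145.0], [821.0, -176.0], [746.0, -176.0]]
w3 ((370.0, 11.0), (22.0, 96.0), 90.0) [[630.0, -145.0], [707.0, -145.0], [708.0, -161.0], [630.0, -161.0]]
wrist0 ((360.0, 363.0), (24.0, 78.0), 90.0) [[631.0, -132.0], [707.0, -132.0], [708.0, -159.0], [631.0, -159.0]]
```

Call:
carry_out:
  moves:
    - {"slide":[0,0,0],"spin":-0.23}
    - {"slide":[0,0,0],"spin":-0.23}
    - {"slide":[0,0,0],"spin":-0.23}
    - {"slide":[0,0,0],"spin":-0.23}
    - {"slide":[0,0,0],"spin":-0.23}
    - {"slide":[0,0,0],"spin":-0.23}
    - {"slide":[0,0,0],"spin":-0.23}
    - {"slide":[0,0,0],"spin":-0.23}
    - {"slide":[0,0,0],"spin":-0.23}
    - {"slide":[0,0,0],"spin":-0.23}
    - {"slide":[0,0,0],"spin":-0.23}
    - {"slide":[0,0,0],"spin":-0.23}

```text
t: 3.82
eef_pos: [543.0, -502.4, 215.0]
tcp_rot: [3.141, 0.0, 3.025]
ft_force: [-0.5, -1.0, -0.4]
opening: 1.001
grip_force: 0.0
```

Call:
carry_out:
  moves:
    - {"slide":[0,0,0],"spin":-0.23}
    - {"slide":[0.05,0.05,0],"spin":0}
    - {"slide":[0.05,0.05,0],"spin":0}
    - {"slide":[0.03,0.07,0],"spin":0}
    - {"slide":[0,0,0],"spin":0}
    - {"slide":[0,0,0],"spin":0}

```text
t: 4.32
eef_pos: [490.7, -433.9, 215.8]
tcp_rot: [-3.141, 0.001, 3.14]
ft_force: [0.1, -0.9, 0.8]
opening: 1.001
grip_force: 0.0
```

```bash
python3 -c "
from h import *
s=state();print(s['eef_pos'],s['tcp_rot'],s['joints'])"
```

```text
[ 490.67763337 -433.8766706   215.75258426] [-3.14117205e+00  9.37023247e-04  3.13975077e+00] [-8.24989142e-01  5.32999966e-01  1.47900934e+00  4.43816120e-04
  1.12863787e+00 -2.39413311e+00]
```

Call:
carry_out:
  moves:
    - {"slide":[0.006,0.0025,0.08],"spin":0}
    - {"slide":[0,0,0.1],"spin":0}
    - {"slide":[0,0,0.1],"spin":0}
    - {"slide":[0,0,0.08],"spin":0}
    - {"slide":[0,0,0.05],"spin":0}
    - {"slide":[0,0,0.024],"spin":0}
    - {"slide":[0,0,0],"spin":0}
    - {"slide":[0,0,0],"spin":0}

```text
t: 4.98
eef_pos: [487.9, -435.8, 41.6]
tcp_rot: [-3.141, 0.001, 3.137]
ft_force: [-0.0, -0.7, 1.0]
opening: 1.0
grip_force: 0.0
```

```bash
python3 - <<'E'
from h import *
c=snap('wrist','w6');s=snap('side','s6')
p=proj(s,(488,-433,58)).astype(int);print(p)
a=cv2.resize(s['color'][p[1]-75:p[1]+75,p[0]-100:p[0]+100],None,fx=3,fy=3)
b=c['color']
cv2.imwrite('pics/v6.png',np.vstack([a[:,:600],cv2.resize(b,(600,450))])[:,:,::-1][::1] if 0 else a[:,:,::-1])
E
```

```text
[354 410]
```

View pics/v6.png

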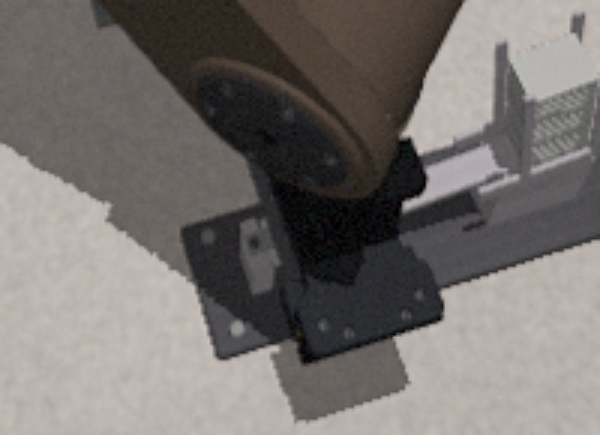

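The side crop shows the gripper straddling the chute with no contact. I'll centre it and close.

Call:
carry_out:
  moves:
    - {"slide":[0,0.0065,0],"spin":0}
    - {"slide":[0,0,0],"spin":0}
    - {"slide":[0,0,0],"spin":0}
    - {"slide":[0,0,0],"spin":0}
    - {"slide":[0,0,0],"spin":0}
    - {"slide":[0,0,0],"spin":0}
    - {"slide":[0,0,0],"spin":0}
    - {"slide":[0,0,0],"spin":0}
    - {"slide":[0,0,0],"spin":0}
  hand: 1

```text
t: 5.83
eef_pos: [486.9, -433.2, 41.0]
tcp_rot: [3.142, 0.0, 3.136]
ft_force: [0.6, 0.6, -0.3]
opening: 0.427
grip_force: 0.0
```

Call:
carry_out:
  moves:
    - {"slide":[0,0,0],"spin":0}
    - {"slide":[0,0,0],"spin":0}
    - {"slide":[0,0,0],"spin":0}
    - {"slide":[0,0,0],"spin":0}
    - {"slide":[0,0,0],"spin":0}

```text
t: 6.25
eef_pos: [486.9, -433.2, 41.0]
tcp_rot: [3.142, 0.0, 3.136]
ft_force: [0.3, -0.8, -0.0]
opening: 0.288
grip_force: 30.0
```

Call:
carry_out:
  moves:
    - {"slide":[-0.01,0,-0.00176],"spin":0}
    - {"slide":[-0.01,0,-0.00176],"spin":0}
    - {"slide":[-0.01,0,-0.00176],"spin":0}
    - {"slide":[-0.01,0,-0.00176],"spin":0}
    - {"slide":[-0.01,0,-0.00176],"spin":0}
    - {"slide":[-0.01,0,-0.00176],"spin":0}
    - {"slide":[-0.01,0,-0.00176],"spin":0}
    - {"slide":[0,0,0],"spin":0}
    - {"slide":[0,0,0],"spin":0}

```text
t: 7.0
eef_pos: [515.2, -433.3, 46.0]
tcp_rot: [-3.141, 0.0, 3.137]
ft_force: [-0.1, -1.3, -0.1]
opening: 0.291
grip_force: 30.0
```

```bash
python3 - <<'E'
from h import *
s=snap('scene','sc7')
p=proj(s,(515,-433,60)).astype(int);print(p,state()['eef_pos'])
w=snap('wrist','w7')
a=cv2.resize(s['color'][p[1]-40:p[1]+60,p[0]-60:p[0]+60],(480,400))
cv2.imwrite('pics/v7.png',np.vstack([a,cv2.resize(w['color'][:160],(480,120))])[:,:,::-1])
E
```

```text
[118 245] [ 514.98347691 -433.25760523   45.94288435]
```

View pics/v7.png

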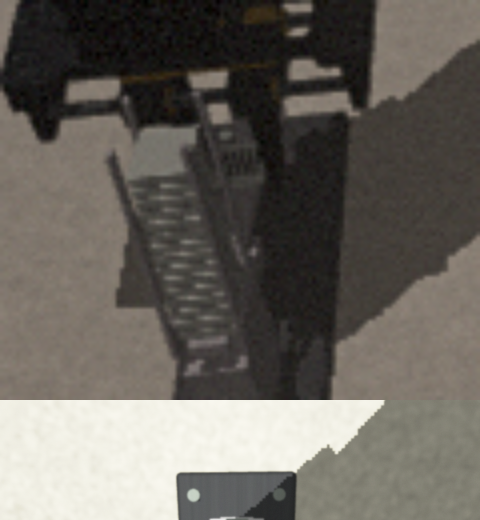

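The cassette moved 28 mm with the tool and is clear of the clip. The tips sit too far below it to set it down in a tray, so I'll release, raise the tool and regrip with the fingertips.

Call:
carry_out:
  moves:
    - {"slide":[0,0,0],"spin":0}
    - {"slide":[0,0,0],"spin":0}
    - {"slide":[0,0,0],"spin":0}
    - {"slide":[0,0,-0.012],"spin":0}
    - {"slide":[0,0,-0.012],"spin":0}
    - {"slide":[0,0,-0.009],"spin":0}
    - {"slide":[0,0,0],"spin":0}
  hand: 0.55

```text
t: 7.68
eef_pos: [515.3, -433.7, 60.4]
tcp_rot: [-3.14, 0.001, 3.136]
ft_force: [0.0, -0.6, 0.8]
opening: 0.445
grip_force: 0.0
```

Call:
carry_out:
  moves:
    - {"slide":[0,0,0],"spin":0}
    - {"slide":[0,0,0],"spin":0}
    - {"slide":[0,0,0],"spin":0}
    - {"slide":[0,0,0],"spin":0}
    - {"slide":[0,0,0],"spin":0}
    - {"slide":[0,0,0],"spin":0}
  hand: 1

```text
t: 8.18
eef_pos: [514.9, -433.3, 59.0]
tcp_rot: [3.141, -0.0, 3.136]
ft_force: [-0.1, 0.1, -0.4]
opening: 0.29
grip_force: 30.0
```

Call:
carry_out:
  moves:
    - {"slide":[0,0,-0.03],"spin":0}
    - {"slide":[0,0,-0.06],"spin":0}
    - {"slide":[0,0,-0.06],"spin":0}
    - {"slide":[0.03,0.08,0],"spin":0}
    - {"slide":[0.03,0.09,0],"spin":0}
    - {"slide":[0.03,0.09,0],"spin":0}
    - {"slide":[0.03,0.09,0],"spin":0}
    - {"slide":[0.03,0.09,0],"spin":0}
    - {"slide":[0,0.09,0],"spin":0}
    - {"slide":[0,0.09,0],"spin":0}
    - {"slide":[0,0.09,0],"spin":0}
    - {"slide":[0,0.09,0],"spin":0}

```text
t: 9.18
eef_pos: [456.5, -111.6, 120.1]
tcp_rot: [-3.141, 0.001, 3.136]
ft_force: [1.4, 0.0, 0.5]
opening: 0.292
grip_force: 30.0
```

Call:
carry_out:
  moves:
    - {"slide":[0,0.08,0],"spin":0}
    - {"slide":[0,0.05,0.05],"spin":0}
    - {"slide":[0,0,0.08],"spin":0}
    - {"slide":[0,0,0.05],"spin":0}
    - {"slide":[0,0,0],"spin":0}
    - {"slide":[0,0,0],"spin":0}

```text
t: 9.68
eef_pos: [456.9, -61.0, 47.4]
tcp_rot: [3.141, -0.001, 3.136]
ft_force: [-0.2, -0.3, -0.2]
opening: 0.293
grip_force: 30.0
```

Call:
carry_out:
  moves:
    - {"slide":[0.005,0.004,0.05],"spin":0}
    - {"slide":[0,0,0.025],"spin":0}
    - {"slide":[0,0,0.015],"spin":0}
    - {"slide":[0,0,0.008],"spin":0}
    - {"slide":[0,0,0.003],"spin":0}
    - {"slide":[0,0,0],"spin":0}

```text
t: 10.18
eef_pos: [455.3, -59.6, 7.4]
tcp_rot: [-3.141, 0.001, 3.136]
ft_force: [0.0, -0.4, -0.6]
opening: 0.29
grip_force: 30.0
```

Call:
carry_out:
  moves:
    - {"slide":[0,0,0],"spin":0}
    - {"slide":[0,0,0],"spin":0}
    - {"slide":[0,0,0],"spin":0}
    - {"slide":[0,0,-0.03],"spin":0}
    - {"slide":[0,0,-0.08],"spin":0}
    - {"slide":[0,0,-0.1],"spin":0}
    - {"slide":[0,0,-0.1],"spin":0}
    - {"slide":[-0.08,0,-0.1],"spin":0}
    - {"slide":[-0.08,0,-0.1],"spin":0}
    - {"slide":[-0.08,0,0],"spin":0}
    - {"slide":[0,0,0],"spin":0}
  hand: 0.55

```text
t: 11.1
eef_pos: [543.7, -60.2, 198.3]
tcp_rot: [-3.14, 0.007, 3.137]
ft_force: [-0.9, 0.6, -0.6]
opening: 0.444
grip_force: 0.0
```

```bash
python3 - <<'E'
from h import *
w=snap('wrist','w8');print(state()['eef_pos'],-w['R'].T@w['t'])
cv2.imwrite('pics/v8.png',w['color'][:300,:,::-1])
E
```

```text
[540.77871616 -59.88607262 196.60121866] [476.41270445 -59.95752292 367.58949211]
```

View pics/v8.png

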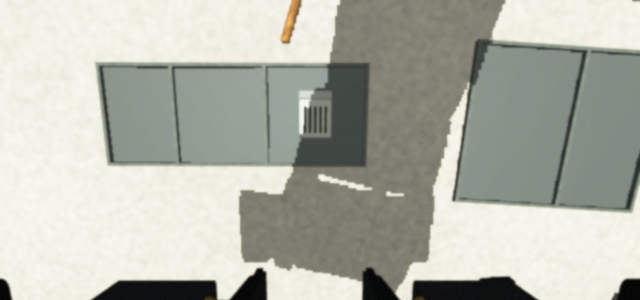

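The cassette lies flat in the third compartment at (315,115). Both trays are well seen: embedding corners (97,63), (369,63), (366,165), (109,163), and sectioning corners (478,39), (455,200), (632,210). I'll use this view to refine both tray poses.

```bash
python3 - <<'E'
from h import *
w=load('w8')
P=lambda *q:[onz(w,p,8)[:2].round(1).tolist() for p in q]
print('emb',P((97,63),(369,63),(366,165),(109,163)),'div',P((172,63),(180,163),(266,63),(268,165)))
print('sec',P((478,39),(455,200),(632,210)),'div',P((585,51),(555,205)))
print('cas top',[onz(w,p,8)[:2].round(1) for p in((299,91),(331,91),(331,137),(300,137))])
print('sec near L', tri((w,(455,200)),(load('w1'),(217,266)))) 
print('emb +y far corner',tri((w,(366,165)),(load('w2'),(172,95))),tri((w,(369,63)),(load('w2'),(80,95))))
w1=load('w1');w0=load('wrist0')
s=load('scene0');d=load('side0')
for n,q,z in(('mould',(349,74),14),): 
    X=onz(w1,q,z);print(n,X,proj(s,X),proj(d,X))
for f,X in ((s,(654,245,14)),(d,(654,245,14))):
    p=proj(f,X).astype(int); im=f['color'][p[1]-25:p[1]+25,p[0]-25:p[0]+25].astype(int); m=((im[:,:,0]-im[:,:,2])<9).astype(np.uint8)
    k=max(cv2.findContours(m,0,1)[0],key=cv2.contourArea); r=cv2.minAreaRect(k);print(r,np.array(r[0])+p-25)
E
```

```text
emb [[413.0, -241.7], [414.1, -14.2], [498.0, -14.5], [495.3, -242.2]] div [[413.3, -178.9], [495.6, -179.3], [413.7, -100.3], [497.7, -101.4]]
sec [[396.1, 75.1], [529.6, 66.9], [539.4, 228.7]] div [[405.6, 164.7], [534.5, 158.0]]
cas top [array([435.9, -73. ]), array([436. , -45.9]), array([473.8, -45.6]), array([473.7, -72.7])]
sec near L (array([528.82530546,  67.95168918,   6.74566794]), np.float64(1.102892902913706))
emb +y far corner (array([497.89932846, -15.61737375,  10.55139067]), np.float64(0.8230810286129139)) (array([413.74290345, -14.74909159,   5.88372855]), np.float64(0.7905944877216007))
mould [653.40527609 245.28513772  14.        ] [431.25432777 270.53378149] [327.40585432 170.11611623]
((25.5, 28.5), (23.0, 19.0), 90.0) [431.5 273.5]
((30.0, 17.5), (35.0, 38.0), 90.0) [332.  162.5]
```

Call:
carry_out:
  moves:
    - {"slide":[-0.09,0.04,0],"spin":0}
    - {"slide":[-0.09,0.04,0],"spin":0}
    - {"slide":[-0.09,0.04,0],"spin":0}
    - {"slide":[-0.09,0.04,0],"spin":0}
    - {"slide":[0,0.09,0],"spin":0}
    - {"slide":[0,0,0],"spin":0}
    - {"slide":[0,0,0],"spin":0}
  hand: 0.3

```text
t: 11.73
eef_pos: [682.5, 40.9, 194.7]
tcp_rot: [3.142, -0.002, 3.139]
ft_force: [-0.1, -0.5, 0.6]
opening: 0.699
grip_force: 0.0
```

```bash
python3 - <<'E'
from h import *
w=snap('wrist','w9');print(state()['eef_pos'])
E
```

```text
[682.45811553  39.72529334 195.16483633]
```

Call:
carry_out:
  moves:
    - {"slide":[0,0.1,0],"spin":0}
    - {"slide":[0,0.1,0],"spin":0}
    - {"slide":[0,0.05,0],"spin":0}
    - {"slide":[0,0,0],"spin":0}
    - {"slide":[0,0,0],"spin":0}

```text
t: 12.2
eef_pos: [683.4, 139.0, 195.9]
tcp_rot: [-3.141, -0.0, 3.137]
ft_force: [-0.0, -0.8, 0.6]
opening: 0.702
grip_force: 0.0
```

```bash
python3 - <<'E'
from h import *
w=snap('wrist','w10');print(state()['eef_pos'])
cv2.imwrite('pics/v10.png',np.vstack([load(f)['color'][:285] for f in('w9','w10')])[:,:,::-1])
E
```

```text
[683.6098756  138.11373309 195.97653353]
```

View pics/v10.png

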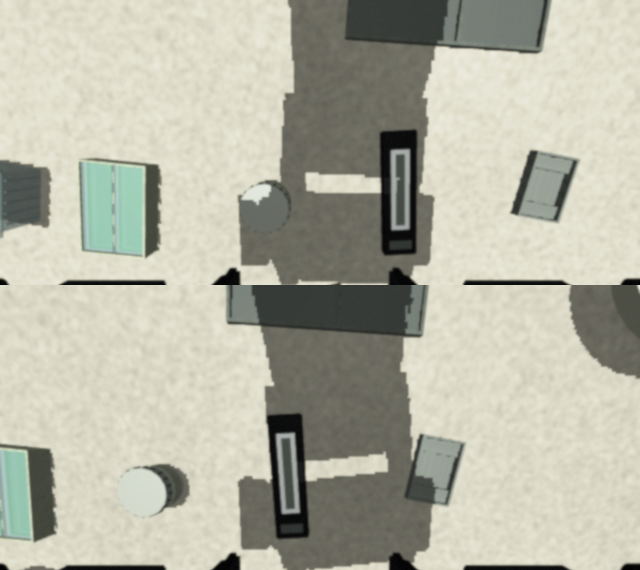

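The views show the pot cap at (264,208) in w9 and (144,206) in w10. The dispenser is at (398,192)/(288,192), the mould at (545,186)/(435,186), the carton at (115,208), and the jar at the left edge.

```bash
python3 - <<'E'
from h import *
a,b=load('w9'),load('w10')
def T(n,A,B):
    X=np.array([tri((a,p),(b,q))[0] for p,q in zip(A,B)]); print(n,X.round(1).tolist(),'mean',X.mean(0).round(1))
    return X
T('pot',[(264,208)],[(144,206)])
X=T('strip',[(390,150),(410,149),(391,231),(411,230)],[(276,149),(296,147),(282,229),(300,228)])
d=(X[2]-X[0]+X[3]-X[1]);print(np.degrees(np.arctan2(d[1],d[0])))
X=T('mould',[(535,151),(578,160),(557,222),(513,213)],[(422,150),(464,158),(448,219),(406,214)])
d=(X[3]-X[0]+X[2]-X[1]);print(np.degrees(np.arctan2(d[1],d[0])))
T('cartonR',[(149,164),(146,257)],[(29,163),(34,255)])
Q=[onz(a,p,30) for p in((80,160),(149,164),(146,257),(83,250))];print(np.round(Q,1).tolist(),np.mean(Q,0))
T('jar',[],[]) if 0 else None
E
```

```text
pot [[666.9, -0.0, 42.4]] mean [666.9  -0.   42.4]
strip [[621.9, 106.2, 12.6], [620.7, 123.4, 12.3], [692.6, 109.8, 13.7], [690.5, 126.3, 19.7]] mean [656.4 116.4  14.6]
2.662587642713725
mould [[623.2, 233.1, 8.8], [630.4, 268.5, 13.7], [684.9, 259.7, 10.8], [679.8, 223.3, 2.7]] mean [654.6 246.2   9. ]
-9.504657728184215
cartonR [[632.1, -93.2, 34.9], [711.4, -105.2, 30.9]] mean [671.8 -99.2  32.9]
[[629.1, -151.6, 30.0], [632.4, -95.2, 30.0], [712.0, -105.6, 30.0], [705.6, -159.6, 30.0]] [ 669.76616188 -128.00060106   30.        ]
```

Call:
carry_out:
  moves:
    - {"slide":[0.03,0.09,0],"spin":0}
    - {"slide":[0.03,0.09,0],"spin":0}
    - {"slide":[0.013,0.09,0],"spin":0}
    - {"slide":[0,0,0.05],"spin":0.17}
    - {"slide":[0,0,0.1],"spin":0.17}
    - {"slide":[0,0,0.1],"spin":0}
    - {"slide":[0,0,0.08],"spin":0}
    - {"slide":[0,0,0.04],"spin":0}
    - {"slide":[0,0,0],"spin":0}
    - {"slide":[0,0,0],"spin":0}

```text
t: 13.08
eef_pos: [655.6, 245.8, 47.8]
tcp_rot: [-3.141, -0.001, 2.957]
ft_force: [0.3, -0.0, -0.4]
opening: 0.7
grip_force: 0.0
```

Call:
carry_out:
  moves:
    - {"slide":[0,0,0.05],"spin":0}
    - {"slide":[0,0,0.03],"spin":0}
    - {"slide":[0,0,0.016],"spin":0}
    - {"slide":[0,0,0.009],"spin":0}
    - {"slide":[0,0,0],"spin":0}
    - {"slide":[0,0,0],"spin":0}

```text
t: 13.58
eef_pos: [655.7, 247.6, 6.5]
tcp_rot: [3.141, 0.001, 2.958]
ft_force: [0.2, 0.7, 0.4]
opening: 0.704
grip_force: 0.0
```

Call:
carry_out:
  moves:
    - {"slide":[0,0,0],"spin":0}
    - {"slide":[0,0,0],"spin":0}
    - {"slide":[0,0,0],"spin":0}
    - {"slide":[0,0,0],"spin":0}
    - {"slide":[0,0,0],"spin":0}
    - {"slide":[0,0,0],"spin":0}
    - {"slide":[0,0,0],"spin":0}
    - {"slide":[0,0,0],"spin":0}
  hand: 1

```text
t: 14.25
eef_pos: [655.4, 247.6, 6.0]
tcp_rot: [3.142, 0.0, 2.958]
ft_force: [-0.8, 0.4, 3.2]
opening: 0.393
grip_force: 30.0
```

Call:
carry_out:
  moves:
    - {"slide":[0,0,-0.05],"spin":0}
    - {"slide":[0,0,-0.08],"spin":-0.17}
    - {"slide":[0,0,-0.08],"spin":-0.17}
    - {"slide":[0.045,-0.08,0],"spin":0}
    - {"slide":[0.045,-0.09,0],"spin":0}
    - {"slide":[0.045,-0.09,0],"spin":0}
    - {"slide":[0.045,-0.09,0],"spin":0}
    - {"slide":[0.045,-0.09,0],"spin":0}
    - {"slide":[0.045,-0.09,0],"spin":0}
    - {"slide":[0.045,-0.09,0],"spin":0}
    - {"slide":[0.045,-0.09,0],"spin":0}
    - {"slide":[0.045,-0.09,0],"spin":0}

```text
t: 15.25
eef_pos: [490.6, -72.9, 89.9]
tcp_rot: [-3.142, 0.0, 3.137]
ft_force: [0.9, -1.1, -1.2]
opening: 0.396
grip_force: 30.0
```

Call:
carry_out:
  moves:
    - {"slide":[0.045,-0.09,0],"spin":0}
    - {"slide":[0.045,-0.08,0],"spin":0}
    - {"slide":[0,0,0.05],"spin":0}
    - {"slide":[0,0,0.05],"spin":0}
    - {"slide":[0,0,0],"spin":0}
    - {"slide":[0,0,0],"spin":0}

```text
t: 15.75
eef_pos: [455.0, -139.3, 49.5]
tcp_rot: [3.141, -0.002, 3.136]
ft_force: [0.4, 0.2, 0.6]
opening: 0.398
grip_force: 30.0
```

Call:
carry_out:
  moves:
    - {"slide":[0,-0.003,0.05],"spin":0}
    - {"slide":[0,0,0.03],"spin":0}
    - {"slide":[0,0,0.015],"spin":0}
    - {"slide":[0,0,0.006],"spin":0}
    - {"slide":[0,0,0],"spin":0}
    - {"slide":[0,0,0],"spin":0}

```text
t: 16.25
eef_pos: [455.7, -140.5, 10.1]
tcp_rot: [-3.141, 0.001, 3.137]
ft_force: [-0.4, 0.2, -0.4]
opening: 0.398
grip_force: 30.0
```

Call:
carry_out:
  moves:
    - {"slide":[0,0,0],"spin":0}
    - {"slide":[0,0,0],"spin":0}
    - {"slide":[0,0,0],"spin":0}
    - {"slide":[0,0,-0.03],"spin":0}
    - {"slide":[0,0,-0.08],"spin":0}
    - {"slide":[0,0,-0.1],"spin":0}
    - {"slide":[0,0,-0.1],"spin":0}
    - {"slide":[-0.09,0,-0.05],"spin":0}
    - {"slide":[-0.08,0.06,0],"spin":0}
    - {"slide":[-0.08,0.06,0],"spin":0}
    - {"slide":[-0.08,0.06,0],"spin":0}
    - {"slide":[-0.08,0.06,0],"spin":0}
  hand: 0.5

```text
t: 17.25
eef_pos: [621.1, -44.1, 154.1]
tcp_rot: [-3.141, 0.001, 3.136]
ft_force: [0.2, -0.1, 0.4]
opening: 0.5
grip_force: 0.0
```

Call:
carry_out:
  moves:
    - {"slide":[-0.06,0.06,0],"spin":0}
    - {"slide":[-0.06,0.053,0],"spin":0}
    - {"slide":[0,0,0.05],"spin":0}
    - {"slide":[0,0,0],"spin":0}
    - {"slide":[0,0,0],"spin":0}
  hand: 0.3

```text
t: 17.67
eef_pos: [667.2, -0.4, 132.7]
tcp_rot: [3.141, -0.003, 3.137]
ft_force: [-0.2, 0.7, 0.4]
opening: 0.695
grip_force: 0.0
```

Call:
carry_out:
  moves:
    - {"slide":[0,0,0.09],"spin":0}
    - {"slide":[0,0,0.09],"spin":0}
    - {"slide":[0,0,0.05],"spin":0}
    - {"slide":[0,0,0.033],"spin":0}
    - {"slide":[0,0,0],"spin":0}
    - {"slide":[0,0,0],"spin":0}

```text
t: 18.17
eef_pos: [668.3, -1.1, 29.3]
tcp_rot: [-3.142, 0.001, 3.136]
ft_force: [0.2, -0.9, -0.3]
opening: 0.7
grip_force: 0.0
```

Call:
carry_out:
  moves:
    - {"slide":[0,0,0],"spin":0}
    - {"slide":[0,0,0],"spin":0}
    - {"slide":[0,0,0],"spin":0}
    - {"slide":[0,0,0],"spin":0}
    - {"slide":[0,0,0],"spin":0}
    - {"slide":[0,0,0],"spin":0}
    - {"slide":[0,0,0],"spin":0}
    - {"slide":[0,0,0],"spin":0}
  hand: 1

```text
t: 18.83
eef_pos: [668.4, -0.5, 28.8]
tcp_rot: [-3.141, 0.001, 3.136]
ft_force: [-0.3, 1.4, 5.7]
opening: 0.403
grip_force: 30.0
```

Call:
carry_out:
  moves:
    - {"slide":[0,0,-0.04],"spin":0}
    - {"slide":[0,0,-0.07],"spin":0}
    - {"slide":[0,0,-0.07],"spin":0}
    - {"slide":[0.06,-0.06,0],"spin":0}
    - {"slide":[0.067,-0.066,0],"spin":0}
    - {"slide":[0.067,-0.066,0],"spin":0}
    - {"slide":[0.067,-0.066,0],"spin":0}
    - {"slide":[0.067,-0.066,0],"spin":0}
    - {"slide":[0.067,-0.066,0],"spin":0}
    - {"slide":[0.067,-0.066,0],"spin":0}
    - {"slide":[0.067,-0.066,0],"spin":0}
    - {"slide":[0,0,0],"spin":0}

```text
t: 19.83
eef_pos: [451.6, -211.1, 100.1]
tcp_rot: [3.141, -0.002, 3.133]
ft_force: [1.0, -1.5, -0.2]
opening: 0.404
grip_force: 30.0
```

Call:
carry_out:
  moves:
    - {"slide":[0,0,0.06],"spin":0}
    - {"slide":[0,0,0.05],"spin":0}
    - {"slide":[0,0,0],"spin":0}
    - {"slide":[0,0,0],"spin":0}

```text
t: 20.17
eef_pos: [455.1, -207.9, 55.8]
tcp_rot: [3.14, -0.002, 3.136]
ft_force: [0.1, 0.6, -0.3]
opening: 0.403
grip_force: 30.0
```

Call:
carry_out:
  moves:
    - {"slide":[0,-0.008,0.03],"spin":0}
    - {"slide":[0,0,0.018],"spin":0}
    - {"slide":[0,0,0.009],"spin":0}
    - {"slide":[0,0,0.003],"spin":0}
    - {"slide":[0,0,0],"spin":0}
    - {"slide":[0,0,0],"spin":0}

```text
t: 20.67
eef_pos: [455.6, -211.3, 32.7]
tcp_rot: [-3.141, 0.0, 3.137]
ft_force: [0.4, -0.7, -0.1]
opening: 0.403
grip_force: 30.0
```

Call:
carry_out:
  moves:
    - {"slide":[0,0,0],"spin":0}
    - {"slide":[0,0,0],"spin":0}
    - {"slide":[0,0,0],"spin":0}
    - {"slide":[0,0,-0.03],"spin":0}
    - {"slide":[0,0,-0.08],"spin":0}
    - {"slide":[0,0,-0.1],"spin":0}
    - {"slide":[0,0,-0.1],"spin":0}
    - {"slide":[-0.08,0.02,-0.08],"spin":0}
    - {"slide":[-0.09,0.02,0],"spin":0}
    - {"slide":[-0.09,0.02,0],"spin":0}
    - {"slide":[0,0,0],"spin":0}
  hand: 0.5

```text
t: 21.58
eef_pos: [561.2, -187.8, 186.1]
tcp_rot: [-3.14, 0.004, 3.138]
ft_force: [-0.2, 0.6, -0.2]
opening: 0.501
grip_force: 0.0
```

```bash
python3 - <<'E'
from h import *
w=snap('wrist','w11');print(state()['eef_pos'])
cv2.imwrite('pics/v11.png',w['color'][:300,:,::-1])
E
```

```text
[ 558.44748831 -187.85946885  185.16964561]
```

View pics/v11.png

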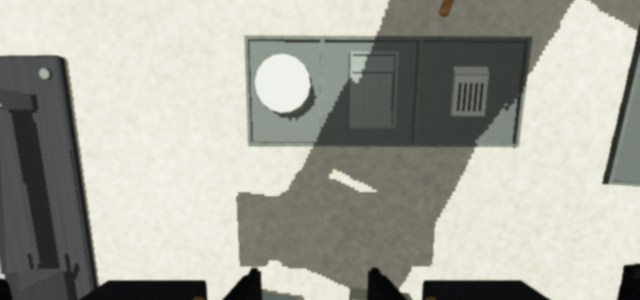

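The pot (283,83), mould (373,90) and cassette (469,92) are all in their compartments. Next is the carton.

Call:
carry_out:
  moves:
    - {"slide":[-0.093,0.05,0],"spin":0}
    - {"slide":[-0.093,0.05,0],"spin":0}
    - {"slide":[-0.093,0.05,0],"spin":0}
    - {"slide":[0,0,0.05],"spin":0.207}
    - {"slide":[0,0,0.09],"spin":0}
    - {"slide":[0,0,0.09],"spin":0}
    - {"slide":[0,0,0.07],"spin":0}
    - {"slide":[0,0,0],"spin":0}
    - {"slide":[0,0,0],"spin":0}
  hand: 0.2

```text
t: 22.38
eef_pos: [665.9, -130.3, 64.6]
tcp_rot: [3.141, -0.003, 3.028]
ft_force: [0.1, -0.5, 0.5]
opening: 0.802
grip_force: 0.0
```

Call:
carry_out:
  moves:
    - {"slide":[-0.008,0.005,0],"spin":0}
    - {"slide":[0,0,0.06],"spin":0}
    - {"slide":[0,0,0.04],"spin":0}
    - {"slide":[0,0,0.025],"spin":0}
    - {"slide":[0,0,0.01],"spin":0}
    - {"slide":[0,0,0],"spin":0}

```text
t: 22.88
eef_pos: [670.6, -128.5, 11.9]
tcp_rot: [-3.141, 0.001, 3.028]
ft_force: [-0.5, -1.2, -0.0]
opening: 0.801
grip_force: 0.0
```

Call:
carry_out:
  moves:
    - {"slide":[0,0,0],"spin":0}
    - {"slide":[0,0,0],"spin":0}
    - {"slide":[0,0,0],"spin":0}
    - {"slide":[0,0,0],"spin":0}
    - {"slide":[0,0,0],"spin":0}
    - {"slide":[0,0,0],"spin":0}
    - {"slide":[0,0,0],"spin":0}
  hand: 1

```text
t: 23.47
eef_pos: [670.7, -128.7, 12.2]
tcp_rot: [-3.141, 0.001, 3.028]
ft_force: [-0.7, -0.5, 6.4]
opening: 0.588
grip_force: 30.0
```

Call:
carry_out:
  moves:
    - {"slide":[0,0,-0.04],"spin":0}
    - {"slide":[0,0,-0.07],"spin":-0.1}
    - {"slide":[0,0,-0.07],"spin":0}
    - {"slide":[0.061,0.065,0],"spin":0}
    - {"slide":[0.061,0.065,0],"spin":0}
    - {"slide":[0.061,0.065,0],"spin":0}
    - {"slide":[0.061,0.065,0],"spin":0}
    - {"slide":[0.061,0.065,0],"spin":0}
    - {"slide":[0.061,0.065,0],"spin":0}
    - {"slide":[0.061,0.065,0],"spin":0}
    - {"slide":[0.061,0.065,0],"spin":0}
    - {"slide":[0.061,0.065,0],"spin":0}

```text
t: 24.47
eef_pos: [464.1, 119.6, 83.4]
tcp_rot: [3.141, 0.0, 3.08]
ft_force: [0.5, 0.4, -1.8]
opening: 0.585
grip_force: 30.0
```

Call:
carry_out:
  moves:
    - {"slide":[0,0,0.04],"spin":0}
    - {"slide":[0,0,0.04],"spin":0}
    - {"slide":[0,0,0],"spin":0}
    - {"slide":[0,0,0],"spin":0}

```text
t: 24.8
eef_pos: [465.2, 118.6, 51.1]
tcp_rot: [-3.141, -0.001, 3.08]
ft_force: [0.7, -0.1, -1.4]
opening: 0.587
grip_force: 30.0
```

Call:
carry_out:
  moves:
    - {"slide":[0,0,0.045],"spin":0}
    - {"slide":[0,0,0.025],"spin":0}
    - {"slide":[0,0,0.013],"spin":0}
    - {"slide":[0,0,0.007],"spin":0}
    - {"slide":[0,0,0],"spin":0}
    - {"slide":[0,0,0],"spin":0}

```text
t: 25.3
eef_pos: [465.6, 118.5, 15.6]
tcp_rot: [3.142, 0.0, 3.08]
ft_force: [0.0, -0.1, -1.3]
opening: 0.592
grip_force: 30.0
```

Call:
carry_out:
  moves:
    - {"slide":[0,0,0],"spin":0}
    - {"slide":[0,0,0],"spin":0}
    - {"slide":[0,0,0],"spin":0}
    - {"slide":[0,0,-0.03],"spin":0}
    - {"slide":[0,0,-0.07],"spin":0}
    - {"slide":[0,0,-0.1],"spin":0}
    - {"slide":[-0.07,0,-0.07],"spin":0}
    - {"slide":[-0.08,0,0],"spin":0}
    - {"slide":[-0.09,0,0],"spin":0}
    - {"slide":[-0.09,0.01,0],"spin":0}
    - {"slide":[-0.09,0.015,0],"spin":0}
    - {"slide":[-0.067,0,0],"spin":-0.217}
  hand: 0.3

```text
t: 26.3
eef_pos: [662.9, 117.1, 123.7]
tcp_rot: [3.141, 0.002, -3.091]
ft_force: [0.4, 0.3, -0.3]
opening: 0.703
grip_force: 0.0
```

Call:
carry_out:
  moves:
    - {"slide":[0,0,0.05],"spin":0}
    - {"slide":[0,0,0.05],"spin":0}
    - {"slide":[0,0,0],"spin":0}
    - {"slide":[0,0,0],"spin":0}
  hand: 0.4

```text
t: 26.63
eef_pos: [660.0, 116.6, 82.8]
tcp_rot: [-3.142, -0.002, -3.089]
ft_force: [0.9, -0.2, -0.3]
opening: 0.602
grip_force: 0.0
```

Call:
carry_out:
  moves:
    - {"slide":[0,0,0.07],"spin":0}
    - {"slide":[0,0,0.06],"spin":0}
    - {"slide":[0,0,0.035],"spin":0}
    - {"slide":[0,0,0.018],"spin":0}
    - {"slide":[0,0,0.009],"spin":0}
    - {"slide":[0,0,0],"spin":0}

```text
t: 27.13
eef_pos: [660.7, 116.7, 6.9]
tcp_rot: [-3.142, 0.0, -3.089]
ft_force: [-0.1, 0.0, 0.2]
opening: 0.598
grip_force: 0.0
```

Call:
carry_out:
  moves:
    - {"slide":[0,0,0],"spin":0}
    - {"slide":[0,0,0],"spin":0}
    - {"slide":[0,0,0],"spin":0}
    - {"slide":[0,0,0],"spin":0}
    - {"slide":[0,0,0],"spin":0}
    - {"slide":[0,0,0],"spin":0}
    - {"slide":[0,0,0],"spin":0}
    - {"slide":[0,0,0],"spin":0}
  hand: 1

```text
t: 27.8
eef_pos: [660.7, 116.6, 7.0]
tcp_rot: [3.142, 0.001, -3.089]
ft_force: [-0.4, 0.0, 5.6]
opening: 0.312
grip_force: 30.0
```

Call:
carry_out:
  moves:
    - {"slide":[0,0,-0.04],"spin":0}
    - {"slide":[0,0,-0.07],"spin":0.217}
    - {"slide":[0,0,-0.07],"spin":0}
    - {"slide":[0.081,0.0287,0],"spin":0}
    - {"slide":[0.081,0.0287,0],"spin":0}
    - {"slide":[0.081,0.0287,0],"spin":0}
    - {"slide":[0.081,0.0287,0],"spin":0}
    - {"slide":[0.081,0.0287,0],"spin":0}
    - {"slide":[0.081,0.0287,0],"spin":0}
    - {"slide":[0,0,0.05],"spin":0}
    - {"slide":[0,0,0.03],"spin":0}
    - {"slide":[0,0,0],"spin":0}

```text
t: 28.8
eef_pos: [469.5, 197.3, 44.9]
tcp_rot: [-3.141, -0.003, 3.081]
ft_force: [-0.7, -0.2, -0.8]
opening: 0.316
grip_force: 30.0
```

Call:
carry_out:
  moves:
    - {"slide":[0,0,0],"spin":0}

```text
t: 28.88
eef_pos: [470.6, 197.2, 46.2]
tcp_rot: [-3.141, -0.001, 3.08]
ft_force: [0.2, 0.1, 0.0]
opening: 0.31
grip_force: 30.0
```

Down 36.5 mm, release, then lift away to check.

Call:
carry_out:
  moves:
    - {"slide":[0,0,0.045],"spin":0}
    - {"slide":[0,0,0.025],"spin":0}
    - {"slide":[0,0,0.014],"spin":0}
    - {"slide":[0,0,0.007],"spin":0}
    - {"slide":[0,0,0],"spin":0}
    - {"slide":[0,0,0],"spin":0}

```text
t: 29.38
eef_pos: [470.9, 197.2, 10.3]
tcp_rot: [3.142, 0.0, 3.08]
ft_force: [-0.4, -0.5, -0.7]
opening: 0.312
grip_force: 30.0
```

Call:
carry_out:
  moves:
    - {"slide":[0,0,0],"spin":0}
    - {"slide":[0,0,0],"spin":0}
    - {"slide":[0,0,0],"spin":0}
    - {"slide":[0,0,-0.03],"spin":0}
    - {"slide":[0,0,-0.08],"spin":0}
    - {"slide":[0,0,-0.1],"spin":0}
    - {"slide":[0,0,-0.1],"spin":0}
    - {"slide":[-0.08,-0.05,-0.08],"spin":0}
    - {"slide":[-0.08,-0.06,-0.05],"spin":0}
    - {"slide":[-0.08,-0.06,0],"spin":0}
    - {"slide":[0,0,0],"spin":0}
    - {"slide":[0,0,0],"spin":0}
  hand: 0.55

```text
t: 30.38
eef_pos: [556.1, 127.6, 179.7]
tcp_rot: [3.141, 0.001, 3.078]
ft_force: [-0.2, 0.7, -0.7]
opening: 0.447
grip_force: 0.0
```

```bash
python3 - <<'E'
from h import *
w=snap('wrist','w12');s=snap('scene','sc12');print(state()['eef_pos'])
cv2.imwrite('pics/v12.png',np.vstack([w['color'][:290],cv2.resize(s['color'][190:335,60:460],(640,232))])[:,:,::-1])
E
```

```text
[554.54567607 128.93039795 179.30432008]
```

View pics/v12.png

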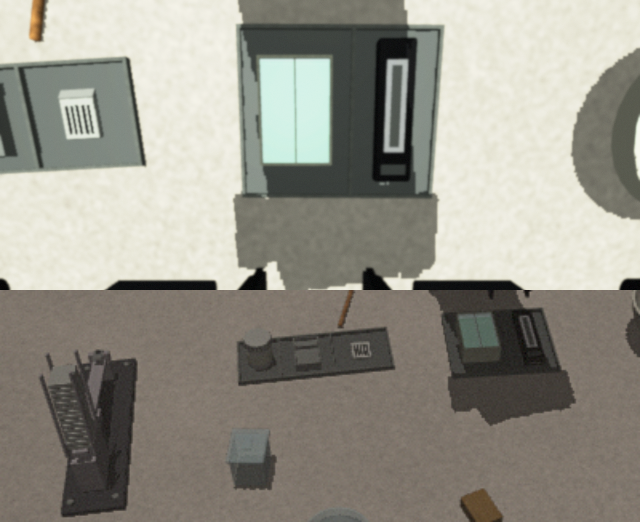

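The final views show all five items flat inside their compartments, the jar standing where it was, and the arm clear.

```bash
python3 - <<'E'
from h import *
w=load('w12');P=[onz(w,p,17)[:2] for p in((380,40),(416,40),(410,180),(375,178))];print(np.mean(P,0))
print(job_done())
E
```

```text
[470.43094921 197.32748436]
the job is handed in; nothing more can be done
None
```

The job is handed in: the cassette was slid clear of the clip before lifting, all five items look flat in their compartments in the last camera views, and the staining jar was not touched; no verdict came back from the judge.

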